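# Close the make-up tester case

### The arm

A 6-joint arm with a two-finger parallel gripper is mounted at the origin on the work surface. World frame = base frame: x ahead of the robot, y to its left, z up, the work surface at z = 0. Lengths are in m, angles in rad, forces in N, time in s.
With the tool pointing down it reaches from about 0.25 to 0.775 m from the base axis. Payload 4 kg.
Tool frame: the origin (TCP) lies on the centre line of the jaws, within the pads' length; the fingertips stand 22 mm ahead of it and the grasp point (between the pads) lies 3 mm ahead of it; z points along the fingers, y is the line along which they close (so a half turn about z gives the same grasp; the last joint's range is limited). The gripper opens to 85 mm and grips with 20 to 120 N. Pads are 22 mm wide; open, the fingers measure 114 mm over their backs; the gripper's body (76 mm by 85 mm) begins 54 mm behind the grasp point. The pads swing forward as they close: fully open they stand 13 mm farther back than shut.
Start: joints at [1.219, 0.087, 1.371, -0, 1.684, -0.103], TCP at [0.135, 0.533, 0.226] pointing down, gripper open.
Joint ranges: [-3.1, 3.1], [-0.76, 2.03], [0.27, 2.55], [-1.08, 4.22], [0.17, 2.65], [-2.57, 2.57]. Speed limits (rad/s): [2.79, 2.79, 3.14, 3.14, 3.14, 3.14].

### API

Orientations are given as a rotation vector (axis times angle).
In Python, from cell import env, eyes gives the robot as it stands. The module is installed in compiled form; this text tells all that it offers.
- The arm moves only by the tool apply_moves, never from a script. Its argument "steps" is a list of rows, each a list of 7 numbers: the turn, a rotation vector about the tool's x, y, z in rad, then the shift along the tool's x, y, z in mm, then the closure, from 0 (fully open) to 1 (shut). In form: [[wx, wy, wz, dx, dy, dz, hand], ...]. A call has exactly 10 rows; each row is the pose to reach, as a shift and turn from the pose commanded when the call began, along the tool's axes at that moment; what a row does not reach only later rows make up. A row lasts 1/12 s, in which the tool goes at most 41.7 mm and 7.16 degrees, less where a joint would pass 70% of its speed; a pose out of reach is approached as far as the arm can. A call with a gripper value outside its range is refused whole. The fingers move at their own pace and stop on an object; the grip force is fixed at half the most. Time passes only in rows, so rows that repeat a pose let the fingers close, or fill a call up. It gives the time, the measured TCP pose, the force, the opening and the grip force at its end, in the units of the state.
- env.read_state(): the state, without advancing time (a new reading comes with each control period).
- eyes.grab_frame(name): name is "scene" or "top" or "wrist"; returns a dict with "image" (480x640x3 uint8, blue, green, red), "depth" (480x640 float32, m along the optical axis (not along the pixel's ray), 0 where there is no reading), "fx", "fy", "cx", "cy" (pixels), "k1" (the pictures are not rectified: a ray, as slopes to the right and down, at radius r is drawn at 1 + k1 r^2 times it, then the intrinsics apply), "R" (3x3) and "t" (3): a world point X has camera coordinates R X + t; the wrist camera has in their place "T_tool_cam" (4x4, takes a point from camera to tool coordinates, whose origin is the TCP and whose axes are the flange's). Camera axes: x right, y down, z forward; pixel columns grow to the right and rows downward; lengths in m; the calibration is good to about 2 mm. A picture is of the moment at which its call begins: read the wrist's pose just before it.
- env.close_job(): hands the job in; it is judged then, once.
The state is a dict: "time_s": time; "joints": joint angles; "joint_vel": joint speeds; "joint_torque": joint torques, N m; "tcp_pos": TCP position; "tool_rot": TCP orientation; "contact_force": force on the tool from outside, world axes, zero at the start; "ft_torque": the same for the moment, N m; "opening": opening from 0.0 (shut) to 1.0 (fully open); "grip_force": force on a finger pad.
Only numpy, scipy, OpenCV 4.12 (cv2) and the standard library are available. Lean on these libraries where they do the work, as an engineer would, in place of code of your own. Each camera call takes 0.05 s, during which the arm holds its last target. There are 200 camera calls.

### The job

Close the make-up tester case: bring the pink cover from the white shelf in front of the case in under the black hood at its back, against the springy bumper, until its near edge drops behind the step and the whole cover lies flat on its ledges, held there by the bumper. Do not force the cover or let it fall off, and leave the jars and the bottle around the case standing where they are.

Things in the scene. Friction and masses are not known exactly. Their poses are not given: they have to be found in the camera images.
- case: Tester case fixed to the counter, turned anyhow. Its x axis is the way the cover slides in, z up; origin on the counter below the middle of the step. White shelf: x -205 to 0, y -105 to 105, top at z = 50 mm. At x = 0 a 5 mm step leads down to two side ledges (x 0 to 118, |y| 54 to 62, top at z = 45) that carry the closed cover; colour pans between them at z = 35. All in mm in its own frame.
- mouth (a point): Middle of the step's upper edge (case frame 0, 0, 50 mm), axes as the case's. Black side cheeks run from here to x = 125, inner faces at y = +-62, tops 10 mm above this point; slanted lead-in guides of the same height widen the mouth to about +-74 at x = -30.
- hood (a point): Middle of the lower front edge of the black hood over the back of the case (case frame 82, 0, 64 mm). The hood covers x 82 to 125, is 136 mm wide, underside at z = 64, top at z = 72.
- bumper_face (a point): Middle of the front face of the black rubber spring bumper below the hood (case frame 105, 0, 52 mm when free; 100 mm wide, 16 high). It yields 9 mm along +x, pushing back with about 2 N at first, 4 N with the cover home, 6 N at the end.
- cover: Flat rigid pink plate with a white stripe along the middle, 110 (x) by 120 (y) by 12 mm thick, 0.2 to 0.4 kg, square edges, no handle; it starts crooked on the shelf. Origin at the centre of its underside, z up, x along its 110 mm length; at the start its x axis points within 17 degrees of the case's x axis.
- home (a point): Point on the case where the cover's origin belongs when closed: x = 55, y = 0, z = 45 mm in the case's frame, axes as the case's.
- gel_jar: Bystander: black screw-top jar with a green band, 76 mm across, 75 mm high, origin at the centre of its underside.
- lotion: Bystander: white bottle with a blue band, 48 mm across, 105 mm high, origin at the centre of its underside.
- cream_pot: Bystander: low white pot with a yellow lid, 60 mm across, 50 mm high, origin at the centre of its underside.
Not all that is in view belongs to the job. Of the things like the cover, leave any that is grey, turquoise or yellow; of the rest the smaller one is meant.

How it is judged:
At the end, for the whole second after the job is handed in: The cover lies closed on the case: its origin within 3.5 mm of the home point horizontally, at most 1.5 mm above it, tilted less than 0.02 rad, squared with the case within 0.04 rad (either way round), at rest (horizontal distance between cover and home below 0.0035 m and z of cover in the frame of home between -0.002 and 0.0015 m and angle between the x axis of cover and the x axis of case, either way round below 0.04 rad and angle between cover's own z axis and vertical below 0.02 rad and linear speed of cover below 0.01 m/s); the robot touches nothing.
It fails at once if a bystander jar or bottle is shifted more than 25 mm or tipped (distance of any of gel_jar, lotion, cream_pot from where it was at the start of the episode above 0.025 m or angle between any of gel_jar, lotion, cream_pot's own z axis and vertical above 0.35 rad).
It fails at once if the robot forces the cover: more than 80 N between the fingers and the cover (contact force between the fingers and cover above 80 N).
It fails at once if the cover falls off the case (height (world z) of cover below 0.035 m).
It also fails if it takes over 72 s, if anything falls off the work surface, if the arm or the gripper's body presses on something with over 40 N, if the wrist force passes 120 N, or if a joint passes its speed limit or range.

## Working session

There is one attempt and no reset: what is moved stays moved. The work goes in short steps, Python scripts to look and compute and a tool call to move; the robot and the scene stay as the last step left them, time stands still between calls to the robot, and variables do not carry over. Pictures are saved under pics/ and viewed, at most 10 in all, crops included, and the job is handed in when it is done.

Besides the shell and the picture viewer there is one more tool, called after "Call:" as name(argument=value, ...), one argument or row to a line, values as JSON. apply_moves: Moves the arm, as the interface text tells. Its arguments: {"type":"object","properties":{"steps":{"type":"array"}},"required":["steps"]}

```bash
mkdir -p pics; cat > h.py <<'E'
import numpy as np, cv2, pickle
from scipy.spatial.transform import Rotation as Rn
from cell import env, eyes
def grab(name):
    s=env.read_state(); f=eyes.grab_frame(name); f["state"]=s
    if name=="wrist":
        T=np.eye(4); T[:3,:3]=Rn.from_rotvec(s["tool_rot"]).as_matrix(); T[:3,3]=s["tcp_pos"]
        W=T@f["T_tool_cam"]; f["R"]=W[:3,:3].T; f["t"]=-f["R"]@W[:3,3]
    return f
def ray(f,u,v):
    x=(np.asarray(u,float)-f["cx"])/f["fx"]; y=(np.asarray(v,float)-f["cy"])/f["fy"]
    a,b=x,y
    for _ in range(20):
        k=1+f["k1"]*(a*a+b*b); a,b=x/k,y/k
    return np.stack([a,b,np.ones_like(a)],-1)
def onz(f,u,v,z):   # pixel -> world at height z
    d=ray(f,u,v)@f["R"]; c=-f["R"].T@f["t"]
    return c+d*((z-c[2])/d[...,2])[...,None]
def bydepth(f,u,v):
    D=f["depth"][np.asarray(v),np.asarray(u)]
    return (ray(f,u,v)*D[...,None]-f["t"])@f["R"]
def proj(f,X):
    c=np.asarray(X)@f["R"].T+f["t"]; a=c[...,:2]/c[...,2:]
    a=a*(1+f["k1"]*(a**2).sum(-1,keepdims=True))
    return a*[f["fx"],f["fy"]]+[f["cx"],f["cy"]]
E
python3 - <<'E'
from h import *
for n in ("scene","top"):
    f=grab(n); pickle.dump(f,open(n+".pkl","wb")); cv2.imwrite(f"pics/{n}0.png",f["image"])
    print(n,f["fx"],f["k1"],-f["R"].T@f["t"],f["R"][2])
s=env.read_state(); print(s)
E
```

```text
scene 590.0098890445777 -0.10764457576245368 [ 0.94710573 -0.7216821   1.24543839] [-0.25644001  0.4598148  -0.85018167]
top 506.52855929053464 -0.0025817582687605615 [ 0.47169287 -0.08475423  1.35740055] [ 0.08178883 -0.00177319 -0.9966481 ]
{'time_s': 0.1, 'joints': array([ 1.21890046e+00,  8.78965258e-02,  1.37213324e+00,  4.00830066e-05,
        1.68359804e+00, -1.03128065e-01]), 'joint_vel': array([-0.00029964, -0.0010202 , -0.00251289, -0.00018279,  0.00079646,
       -0.00059622]), 'joint_torque': array([ 1.87716018e-03, -3.53015935e+01, -3.14219534e+01, -1.85041304e-04,
        7.90389895e-03,  2.48727520e-05]), 'tcp_pos': array([0.13526118, 0.53262925, 0.22513247]), 'tool_rot': array([-3.89687793e-01, -3.11682698e+00,  3.09981099e-03]), 'contact_force': array([-0.4426142 , -0.37968719,  0.11593647]), 'ft_torque': array([-0.02004776,  0.0056799 , -0.02125947]), 'grip_force': 0.0, 'opening': 1.0008235259262448}
```

View pics/top0.png

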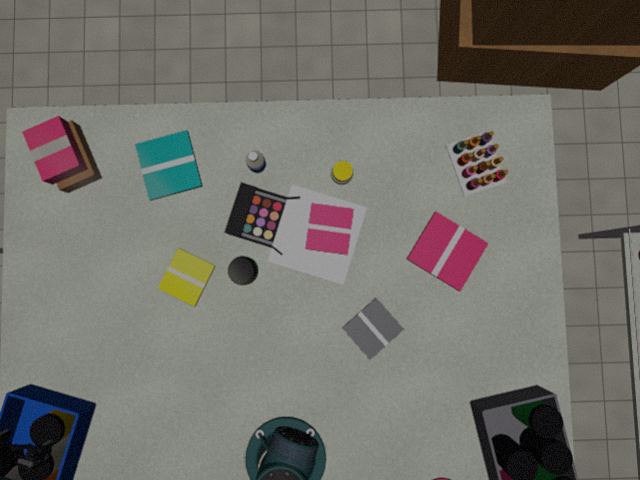

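View pics/scene0.png

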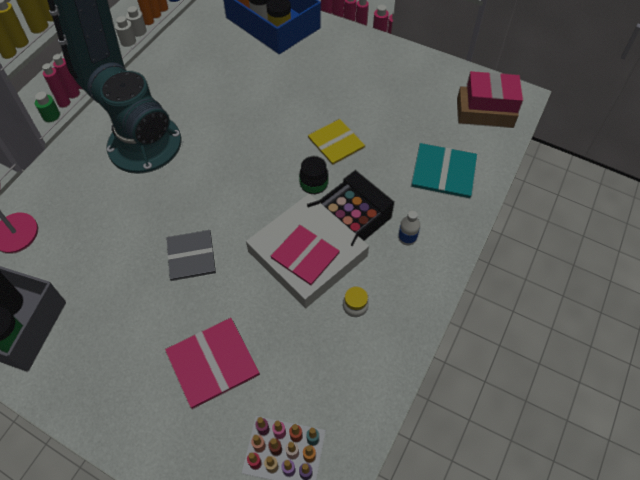

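Top view: the case is at about (290,225), opening left towards the hood at (240,213). Pink candidates are (330,228) on the white shelf, a larger plate at (447,250) and one on a wooden block at (52,150). I also see turquoise (168,165), yellow (187,277) and grey (373,328). I choose (330,228) and will check it in a close crop.

```bash
python3 - <<'E'
from h import *
f=pickle.load(open("top.pkl","rb"))
g=pickle.load(open("scene.pkl","rb"))
print(proj(f,[[0,0,0],[.135,.533,.226],[.5,0,0],[.5,.3,0]]))
c=f["image"][165:300,215:395]; cv2.imwrite("pics/topc.png",cv2.resize(c,None,fx=4.4,fy=4.4,interpolation=cv2.INTER_CUBIC))
def pink(f,box):
    u0,v0,u1,v1=box; m=np.zeros(f["image"].shape[:2],np.uint8)
    h=cv2.cvtColor(f["image"],cv2.COLOR_BGR2HSV)[v0:v1,u0:u1]
    m[v0:v1,u0:u1]=((h[...,1]>120)&((h[...,0]>160)))*255
    return m
for b,z in (((285,190,370,265),.062),((400,205,495,295),.012),((20,110,85,190),.08)):
    m=pink(f,b); v,u=np.nonzero(m)
    p=bydepth(f,u,v); print(b,len(u),"z",np.median(p[:,2]))
    w=onz(f,u,v,np.median(p[:,2]))
    r=cv2.minAreaRect((w[:,:2]*1000).astype(np.float32)); print(r)
E
```

```text
[[284.93429629 456.65907312]
 [ 32.62240602 436.01493576]
 [281.18725463 263.76521953]
 [169.05027619 266.51312962]]
(285, 190, 370, 265) 1672 z 0.0629986993533535
((586.2359008789062, -128.51181030273438), (107.23119354248047, 117.79647064208984), 80.85523986816406)
(400, 205, 495, 295) 3030 z 0.017545308136088907
((523.5682983398438, -441.12774658203125), (162.4318084716797, 148.64207458496094), 56.97319412231445)
(20, 110, 85, 190) 1941 z 0.09994372170142092
((799.46484375, 561.6139526367188), (156.31471252441406, 113.74230194091797), 22.903711318969727)
```

View pics/topc.png

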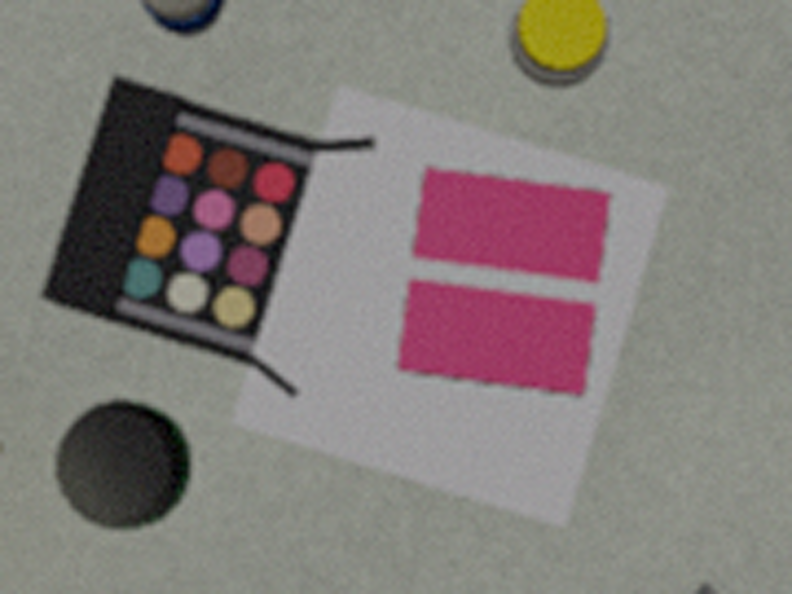

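```bash
python3 - <<'E'
from h import *
f=pickle.load(open("top.pkl","rb")); g=pickle.load(open("scene.pkl","rb"))
px=np.array([[338,87],[668,187],[565,525],[233,423],[117,77],[45,297]])/4.4+[215-.4,165-.4]
M=np.array([[0,-105],[-205,-105],[-205,105],[0,105],[125,-68],[125,68]])/1000
# +y is left of +x seen from above; image top-view: x case points image-left, so +y is image-down
z=np.array([.05]*4+[.072]*2)
W=np.array([onz(f,*p,zz) for p,zz in zip(px,z)])[:,:2]
print(np.round(W,4))
def fit(M,W):
    a=M-M.mean(0); b=W-W.mean(0)
    th=np.arctan2((a[:,0]*b[:,1]-a[:,1]*b[:,0]).sum(),(a*b).sum()); c,s=np.cos(th),np.sin(th); R=np.array([[c,-s],[s,c]])
    t=W.mean(0)-R@M.mean(0); return th,t,R,np.round((M@R.T+t-W)*1000,1)
th,t,R,e=fit(M,W); print(th,t,e.tolist())
def cov(f,b):
    u0,v0,u1,v1=b; h=cv2.cvtColor(f["image"],cv2.COLOR_BGR2HSV)[v0:v1,u0:u1]
    m=((h[...,1]>110)&(h[...,0]>160)).astype(np.uint8)
    v,u=np.nonzero(m); w=onz(f,u+u0,v+v0,.062)[:,:2]
    return w
for n,F,b in (("top",f,(285,190,370,265)),("scene",g,(265,220,345,290))):
    w=cov(F,b); r=cv2.minAreaRect((w*1000).astype(np.float32)); print(n,r)
    cs=(cv2.boxPoints(r)/1000-t)@R*1000; print(cs.round(1).tolist(), ((np.array(r[0])/1000-t)@R*1000).round(1))
# scene check of case
P=np.c_[M@R.T+t,z]; print("case in scene px",proj(g,P).round(1).tolist())
for n,q in (("gel",(120,463)),("lotion",(185,5)),("pot",(562,30))):
    zz={"gel":.075,"lotion":.105,"pot":.05}[n]; w=onz(f,q[0]/4.4+214.6,q[1]/4.4+164.6,zz)[:2]; print(n,w.round(3),((w-t)@R*1000).round())
E
```

```text
[[ 0.7051 -0.0338]
 [ 0.6406 -0.2275]
 [ 0.4434 -0.1608]
 [ 0.5076  0.0319]
 [ 0.7103  0.0941]
 [ 0.5825  0.1374]]
1.2464011150361616 [ 0.60674396 -0.00119221] [[1.2, -0.8], [0.3, -1.4], [-1.5, -1.2], [-0.4, 0.4], [0.8, 1.5], [-0.4, 1.5]]
top ((586.2991943359375, -128.61181640625), (107.48936462402344, 117.86705780029297), 80.76751708984375)
[[-189.9, 28.2], [-170.7, -88.1], [-64.7, -70.6], [-83.8, 45.7]] [-127.3  -21.2]
scene ((589.4591064453125, -131.2059326171875), (110.7709732055664, 120.01822662353516), 80.76979064941406)
[[-193.1, 25.1], [-173.6, -93.3], [-64.3, -75.3], [-83.8, 43.2]] [-128.7  -25.1]
case in scene px [[367.9, 245.1], [303.9, 298.8], [244.4, 240.7], [307.7, 192.8], [393.4, 200.8], [353.9, 168.8]]
gel [0.486 0.095] [ 52. 145.]
lotion [0.745 0.05 ] [  93. -114.]
pot [ 0.736 -0.168] [-117. -176.]
```

The crop confirms it: the plate measures about 110x120 with its top at z 62, so it is the right one. In the case frame its centre is near (-128,-23) and it is yawed +9.4°. The plan is a sideways push with the two open fingers to square and centre it, then a two-finger push in along +x.

```bash
cat >> h.py <<'E'
TH=1.2464; O=np.array([.6067,-.0012,0])
Rc=Rn.from_rotvec([0,0,TH])
def goal(cx,cy,z,ydir,tilt=0):
    """TCP target, case mm; ydir: direction of tool y in case frame (deg); tilt (deg) about tool y. prints move numbers"""
    s=env.read_state(); R0=Rn.from_rotvec(s["tool_rot"])
    a=np.radians(ydir); y=np.array([np.cos(a),np.sin(a),0]); zz=np.array([0,0,-1.]); x=np.cross(y,zz)
    R1=Rc*Rn.from_matrix(np.c_[x,y,zz])*Rn.from_euler("y",tilt,degrees=True)
    p=O+Rc.apply(np.array([cx,cy,z])/1000)
    print("turn",(R0.inv()*R1).as_rotvec().round(4),"shift",(R0.inv().apply(p-s["tcp_pos"])*1000).round(1))
def where():
    s=env.read_state(); p=Rc.inv().apply(s["tcp_pos"]-O)*1000; M=(Rc.inv()*Rn.from_rotvec(s["tool_rot"])).as_matrix()
    print("t",s["time_s"],"case",p.round(1),"ydir",np.degrees(np.arctan2(M[1,1],M[0,1])).round(2),"z",M[:,2].round(3),"F",Rc.inv().apply(s["contact_force"]).round(1),"open",round(s["opening"],3),"j",s["joints"].round(2))
E
python3 -c "
from h import *
where(); goal(-128,-112,150,0)"
```

```text
t 0.1 case [355.7 617.  225.1] ydir 4.33 z [-0.002  0.    -1.   ] F [-0.5  0.3  0.1] open 1.001 j [ 1.22  0.09  1.37  0.    1.68 -0.1 ]
turn [-0.002  -0.0002  0.0756] shift [-690.4 -537.3   76. ]
```

Call:
apply_moves(
  steps=[
    [0,0,0.076,-690,-537,10,0],
    [0,0,0.076,-690,-537,10,0],
    [0,0,0.076,-690,-537,10,0],
    [0,0,0.076,-690,-537,10,0],
    [0,0,0.076,-690,-537,10,0],
    [0,0,0.076,-690,-537,10,0],
    [0,0,0.076,-690,-537,10,0],
    [0,0,0.076,-690,-537,10,0],
    [0,0,0.076,-690,-537,10,0],
    [0,0,0.076,-690,-537,10,0],
  ],
)

```text
time_s: 0.93
tcp_pos: [0.3916, 0.2022, 0.2211]
tool_rot: [-0.508, -3.1, -0.0]
contact_force: [0.6, 0.8, 0.0]
opening: 1.002
grip_force: 0.0
```

```bash
python3 -c "
from h import *
where(); goal(-128,-112,150,0)"
```

```text
t 0.9333 case [124.2 268.7 221.1] ydir -0.02 z [ 0.  0. -1.] F [ 0.9 -0.3  0. ] open 1.002 j [ 0.35 -0.16  1.62  0.    1.68 -0.9 ]
turn [ 0.0001 -0.0002 -0.0004] shift [-380.8 -252.1   71. ]
```

Call:
apply_moves(
  steps=[
    [0,0,0,-381,-252,0,0],
    [0,0,0,-381,-252,0,0],
    [0,0,0,-381,-252,0,0],
    [0,0,0,-381,-252,0,0],
    [0,0,0,-381,-252,0,0],
    [0,0,0,-381,-252,0,0],
    [0,0,0,-381,-252,0,0],
    [0,0,0,-381,-252,0,0],
    [0,0,0,-381,-252,0,0],
    [0,0,0,-381,-252,0,0],
  ],
)

```text
time_s: 1.77
tcp_pos: [0.6478, -0.1264, 0.2205]
tool_rot: [-0.508, -3.099, -0.001]
contact_force: [0.7, 1.8, 0.5]
opening: 1.001
grip_force: 0.0
```

```bash
python3 -c "
from h import *
where(); goal(-128,-112,150,0)"
```

```text
t 1.7667 case [-105.6  -78.8  220.5] ydir -0.04 z [ 0.     0.001 -1.   ] F [ 1.9 -0.1  0.5] open 1.001 j [-0.28  0.34  1.08  0.    1.72 -1.52]
turn [ 0.0002 -0.0014 -0.0007] shift [-33.3 -22.4  70.4]
```

```bash
python3 -c "
from h import *
goal(-110,82,85,0)"
```

```text
turn [ 0.0002 -0.0014 -0.0007] shift [160.6  -4.5 135.7]
```

Call:
apply_moves(
  steps=[
    [0,0,0,40,-4,0,0],
    [0,0,0,80,-4,0,0],
    [0,0,0,120,-4,0,0],
    [0,0,0,161,-4,20,0],
    [0,0,0,161,-4,60,0],
    [0,0,0,161,-4,100,0],
    [0,0,0,161,-4,120,0],
    [0,0,0,161,-4,130,0],
    [0,0,0,161,-4,136,0],
    [0,0,0,161,-4,136,0],
  ],
)

```text
time_s: 2.6
tcp_pos: [0.4931, -0.077, 0.0847]
tool_rot: [-0.508, -3.099, -0.0]
contact_force: [-0.0, 0.2, 0.8]
opening: 0.997
grip_force: 0.0
```

Call:
apply_moves(
  steps=[
    [0,0,0,0,0,1,0],
    [0,0,0,0,0,2,0],
    [0,0,0,0,0,3,0],
    [0,0,0,0,0,4,0],
    [0,0,0,0,0,5,0],
    [0,0,0,0,0,6,0],
    [0,0,0,0,0,7,0],
    [0,0,0,0,0,8,0],
    [0,0,0,0,0,9,0],
    [0,0,0,0,0,9,0],
  ],
)

```text
time_s: 3.43
tcp_pos: [0.493, -0.077, 0.0761]
tool_rot: [-0.508, -3.1, -0.0]
contact_force: [0.1, -0.7, 0.9]
opening: 1.002
grip_force: 0.0
```

```bash
python3 -c "
from h import *
where()
f=grab('wrist'); cv2.imwrite('pics/w1.png',f['image'])"
```

```text
t 3.4333 case [-108.    83.6   76.1] ydir -0.02 z [ 0.     0.001 -1.   ] F [-0.7 -0.3  0.9] open 1.002 j [-0.27  0.06  1.71  0.    1.38 -1.51]
```

View pics/w1.png

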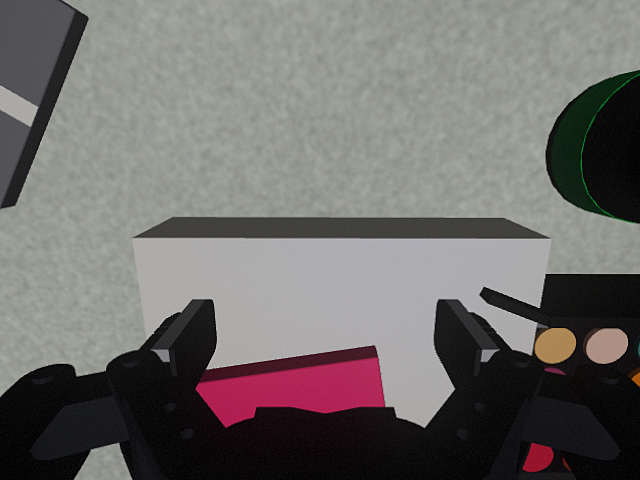

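The wrist view shows the fingertips at (200,310) and (450,310) still above the shelf, with the cover edge at (290,360) behind them. I keep probing downwards.

Call:
apply_moves(
  steps=[
    [0,0,0,0,0,1,0],
    [0,0,0,0,0,2,0],
    [0,0,0,0,0,3,0],
    [0,0,0,0,0,4,0],
    [0,0,0,0,0,4,0],
    [0,0,0,0,0,5,0],
    [0,0,0,0,0,5,0],
    [0,0,0,0,0,6,0],
    [0,0,0,0,0,6,0],
    [0,0,0,0,0,6,0],
  ],
)

```text
time_s: 4.32
tcp_pos: [0.4932, -0.077, 0.0704]
tool_rot: [-0.508, -3.1, -0.0]
contact_force: [1.1, 0.4, -0.6]
opening: 1.002
grip_force: 0.0
```

Call:
apply_moves(
  steps=[
    [0,0,0,0,0,1,0],
    [0,0,0,0,0,1,0],
    [0,0,0,0,0,2,0],
    [0,0,0,0,0,2,0],
    [0,0,0,0,0,3,0],
    [0,0,0,0,0,3,0],
    [0,0,0,0,0,4,0],
    [0,0,0,0,0,4,0],
    [0,0,0,0,0,4,0],
    [0,0,0,0,0,4,0],
  ],
)

```text
time_s: 5.15
tcp_pos: [0.4933, -0.0771, 0.0664]
tool_rot: [0.508, 3.1, 0.0]
contact_force: [0.1, 0.0, -0.1]
opening: 1.004
grip_force: 0.0
```

Call:
apply_moves(
  steps=[
    [0,0,0,0,0,1,0],
    [0,0,0,0,0,2,0],
    [0,0,0,0,0,3,0],
    [0,0,0,0,0,4,0],
    [0,0,0,0,0,5,0],
    [0,0,0,0,0,6,0],
    [0,0,0,0,0,7,0],
    [0,0,0,0,0,8,0],
    [0,0,0,0,0,8,0],
    [0,0,0,0,0,8,0],
  ],
)

```text
time_s: 5.98
tcp_pos: [0.4932, -0.077, 0.0583]
tool_rot: [-0.508, -3.1, -0.0]
contact_force: [-0.5, -0.9, 1.0]
opening: 0.998
grip_force: 0.0
```

Call:
apply_moves(
  steps=[
    [0,0,0,0,0,0.5,0],
    [0,0,0,0,0,1,0],
    [0,0,0,0,0,1,0],
    [0,0,0,0,0,1.5,0],
    [0,0,0,0,0,1.5,0],
    [0,0,0,0,0,2,0],
    [0,0,0,0,0,2,0],
    [0,0,0,0,0,2,0],
    [0,0,0,0,0,2,0],
    [0,0,0,0,0,2,0],
  ],
)

```text
time_s: 6.82
tcp_pos: [0.4933, -0.077, 0.0564]
tool_rot: [0.508, 3.1, 0.0]
contact_force: [-1.5, 0.2, -0.3]
opening: 1.003
grip_force: 0.0
```

```bash
python3 -c "
from h import *
where(); goal(-108,85,112,0)"
```

```text
t 6.8167 case [-108.    83.3   56.4] ydir -0.02 z [ 0.  0. -1.] F [-0.3  1.5 -0.3] open 1.003 j [-0.27  0.07  1.73  0.    1.34 -1.51]
turn [ 0.0001 -0.     -0.0004] shift [  1.7   0.  -55.6]
```

Call:
apply_moves(
  steps=[
    [0,0,0,0,0,0.5,0],
    [0,0,0,0,0,1,0],
    [0,0,0,0,0,1.5,0],
    [0,0,0,0,0,2,0],
    [0,0,0,0,0,2.5,0],
    [0,0,0,0,0,2.5,0],
    [0,0,0,0,0,3,0],
    [0,0,0,0,0,3,0],
    [0,0,0,0,0,3,0],
    [0,0,0,0,0,3,0],
  ],
)

```text
time_s: 7.65
tcp_pos: [0.4933, -0.077, 0.0534]
tool_rot: [0.508, 3.1, 0.0]
contact_force: [-0.4, -0.1, -0.1]
opening: 1.001
grip_force: 0.0
```

```bash
python3 -c "
from h import *
where()
f=grab('wrist'); cv2.imwrite('pics/w2.png',f['image'])
d=f['depth']
for u,v in ((200,305),(450,305),(205,330),(320,280),(300,250)): print(u,v,bydepth(f,u,v).round(4))
"
```

```text
t 7.65 case [-108.    83.3   53.4] ydir -0.02 z [ 0. -0. -1.] F [-0.2  0.3 -0.1] open 1.001 j [-0.27  0.08  1.73  0.    1.33 -1.51]
200 305 [ 0.4692 -0.1159  0.0781]
450 305 [ 0.4975 -0.031   0.0791]
205 330 [ 0.4777 -0.1166  0.0812]
320 280 [ 0.4854 -0.0762  0.0475]
300 250 [ 0.4698 -0.0801  0.0463]
```

View pics/w2.png

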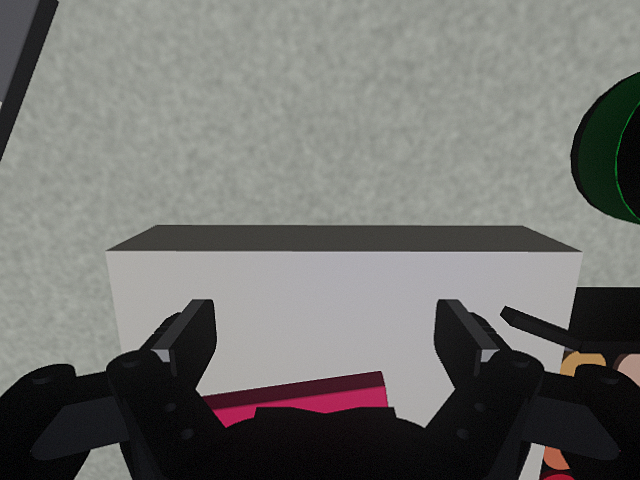

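```bash
python3 -c "
from h import *
f=grab('wrist'); s=f['state']; T=Rn.from_rotvec(s['tool_rot'])
print(f['T_tool_cam'].round(3))
for y in (-42,0,42):
  for z in (-25,-10,0,9,22): print(y,z,proj(f,s['tcp_pos']+T.apply([0,y/1000,z/1000])).round(0), end=' ')
print()
for v in range(296,400,8):
  print(v,[(u,*(T.inv().apply(bydepth(f,u,v)-s['tcp_pos'])*1000).round(0)) for u in (175,190,205,212)])
"
```

```text
[[-0.001 -0.963 -0.27   0.068]
 [ 1.    -0.001  0.     0.   ]
 [-0.    -0.27   0.963 -0.146]
 [ 0.     0.     0.     1.   ]]
-42 -25 [209. 331.] -42 -10 [220. 313.] -42 0 [227. 302.] -42 9 [232. 293.] -42 22 [238. 283.] 0 -25 [324. 331.] 0 -10 [324. 312.] 0 0 [324. 302.] 0 9 [324. 293.] 0 22 [324. 283.] 42 -25 [439. 331.] 42 -10 [427. 312.] 42 0 [421. 302.] 42 9 [416. 293.] 42 22 [410. 282.] 
296 [(175, np.float64(0.0), np.float64(-66.0), np.float64(6.0)), (190, np.float64(0.0), np.float64(-60.0), np.float64(6.0)), (205, np.float64(1.0), np.float64(-53.0), np.float64(5.0)), (212, np.float64(1.0), np.float64(-50.0), np.float64(5.0))]
304 [(175, np.float64(-3.0), np.float64(-66.0), np.float64(5.0)), (190, np.float64(11.0), np.float64(-48.0), np.float64(-25.0)), (205, np.float64(11.0), np.float64(-43.0), np.float64(-25.0)), (212, np.float64(7.0), np.float64(-42.0), np.float64(-18.0))]
312 [(175, np.float64(-7.0), np.float64(-67.0), np.float64(5.0)), (190, np.float64(11.0), np.float64(-46.0), np.float64(-31.0)), (205, np.float64(8.0), np.float64(-42.0), np.float64(-26.0)), (212, np.float
[... 1901 characters left out ...]
)), (190, np.float64(-4.0), np.float64(-42.0), np.float64(-46.0)), (205, np.float64(-41.0), np.float64(-56.0), np.float64(5.0)), (212, np.float64(-40.0), np.float64(-53.0), np.float64(5.0))]
384 [(175, np.float64(17.0), np.float64(-32.0), np.float64(-78.0)), (190, np.float64(17.0), np.float64(-29.0), np.float64(-77.0)), (205, np.float64(-45.0), np.float64(-57.0), np.float64(5.0)), (212, np.float64(-46.0), np.float64(-54.0), np.float64(7.0))]
392 [(175, np.float64(18.0), np.float64(-31.0), np.float64(-81.0)), (190, np.float64(18.0), np.float64(-28.0), np.float64(-81.0)), (205, np.float64(-50.0), np.float64(-58.0), np.float64(6.0)), (212, np.float64(-49.0), np.float64(-54.0), np.float64(5.0))]
```

The depth readings put the open pads 17–54 mm behind the TCP, so the tips should meet the shelf near TCP z ≈ 34. I continue probing.

Call:
apply_moves(
  steps=[
    [0,0,0,0,0,2,0],
    [0,0,0,0,0,4,0],
    [0,0,0,0,0,6,0],
    [0,0,0,0,0,8,0],
    [0,0,0,0,0,10,0],
    [0,0,0,0,0,11,0],
    [0,0,0,0,0,12,0],
    [0,0,0,0,0,13,0],
    [0,0,0,0,0,13,0],
    [0,0,0,0,0,13,0],
  ],
)

```text
time_s: 8.58
tcp_pos: [0.4933, -0.0771, 0.0404]
tool_rot: [0.508, 3.1, 0.0]
contact_force: [0.1, -0.6, -0.1]
opening: 1.003
grip_force: 0.0
```

Call:
apply_moves(
  steps=[
    [0,0,0,0,0,0.5,0],
    [0,0,0,0,0,1,0],
    [0,0,0,0,0,1.5,0],
    [0,0,0,0,0,2,0],
    [0,0,0,0,0,2.5,0],
    [0,0,0,0,0,3,0],
    [0,0,0,0,0,3,0],
    [0,0,0,0,0,3,0],
    [0,0,0,0,0,3,0],
    [0,0,0,0,0,3,0],
  ],
)

```text
time_s: 9.42
tcp_pos: [0.4933, -0.077, 0.0375]
tool_rot: [0.508, 3.1, 0.0]
contact_force: [0.4, -0.1, -0.7]
opening: 1.001
grip_force: 0.0
```

Call:
apply_moves(
  steps=[
    [0,0,0,0,0,0.5,0],
    [0,0,0,0,0,0.5,0],
    [0,0,0,0,0,1,0],
    [0,0,0,0,0,1,0],
    [0,0,0,0,0,1.5,0],
    [0,0,0,0,0,1.5,0],
    [0,0,0,0,0,2,0],
    [0,0,0,0,0,2,0],
    [0,0,0,0,0,2,0],
    [0,0,0,0,0,2,0],
  ],
)

```text
time_s: 10.25
tcp_pos: [0.4933, -0.077, 0.0354]
tool_rot: [-0.508, -3.1, -0.0]
contact_force: [-0.2, 0.8, -0.7]
opening: 0.998
grip_force: 0.0
```

Call:
apply_moves(
  steps=[
    [0,0,0,0,0,0.5,0],
    [0,0,0,0,0,0.5,0],
    [0,0,0,0,0,1,0],
    [0,0,0,0,0,1,0],
    [0,0,0,0,0,1.5,0],
    [0,0,0,0,0,1.5,0],
    [0,0,0,0,0,2,0],
    [0,0,0,0,0,2,0],
    [0,0,0,0,0,2,0],
    [0,0,0,0,0,2,0],
  ],
)

```text
time_s: 11.08
tcp_pos: [0.4933, -0.0771, 0.0334]
tool_rot: [-0.508, -3.1, -0.0]
contact_force: [0.4, -0.4, -0.8]
opening: 0.998
grip_force: 0.0
```

```bash
python3 -c "
from h import *
where()
f=grab('wrist'); s=f['state']; T=Rn.from_rotvec(s['tool_rot'])
for v in range(290,360,4):
  print(v,[(u,*(T.inv().apply(bydepth(f,u,v)-s['tcp_pos'])*1000).round(0).astype(int)) for u in (205,210,213,216,219,320)])
cv2.imwrite('pics/w3.png',cv2.resize(f['image'][270:420,100:320],None,fx=3,fy=3))
"
```

```text
t 11.0833 case [-108.1   83.4   33.4] ydir -0.02 z [ 0.  0. -1.] F [-0.3 -0.5 -0.8] open 0.998 j [-0.27  0.1   1.75  0.    1.29 -1.51]
290 [(205, np.int64(12), np.int64(-45), np.int64(-16)), (210, np.int64(12), np.int64(-44), np.int64(-15)), (213, np.int64(12), np.int64(-43), np.int64(-14)), (216, np.int64(12), np.int64(-42), np.int64(-14)), (219, np.int64(12), np.int64(-40), np.int64(-16)), (320, np.int64(12), np.int64(-1), np.int64(-15))]
294 [(205, np.int64(10), np.int64(-46), np.int64(-15)), (210, np.int64(10), np.int64(-44), np.int64(-14)), (213, np.int64(10), np.int64(-43), np.int64(-14)), (216, np.int64(10), np.int64(-42), np.int64(-14)), (219, np.int64(9), np.int64(-41), np.int64(-13)), (320, np.int64(10), np.int64(-1), np.int64(-15))]
298 [(205, np.int64(9), np.int64(-46), np.int64(-15)), (210, np.int64(9), np.int64(-44), np.int64(-16)), (213, np.int64(9), np.int64(-43), np.int64(-15)), (216, np.int64(9), np.int64(-42), np.int64(-15)), (219, np.int64(9), np.int64(-40), np.int64(-15)), (320, np.int64(8), np.int64(-1), np.int64(-15))]
302 [(205, np.int64(11), np.int64(-43), np
[... 3890 characters left out ...]
42), np.int64(-15)), (320, np.int64(-14), np.int64(-2), np.int64(-15))]
354 [(205, np.int64(-6), np.int64(-42), np.int64(-30)), (210, np.int64(-9), np.int64(-42), np.int64(-25)), (213, np.int64(-16), np.int64(-45), np.int64(-15)), (216, np.int64(-16), np.int64(-43), np.int64(-15)), (219, np.int64(-16), np.int64(-42), np.int64(-15)), (320, np.int64(-16), np.int64(-2), np.int64(-14))]
358 [(205, np.int64(-7), np.int64(-42), np.int64(-31)), (210, np.int64(-11), np.int64(-43), np.int64(-25)), (213, np.int64(-18), np.int64(-45), np.int64(-15)), (216, np.int64(-18), np.int64(-44), np.int64(-15)), (219, np.int64(-18), np.int64(-43), np.int64(-14)), (320, np.int64(-17), np.int64(-2), np.int64(-15))]
```

View pics/w3.png

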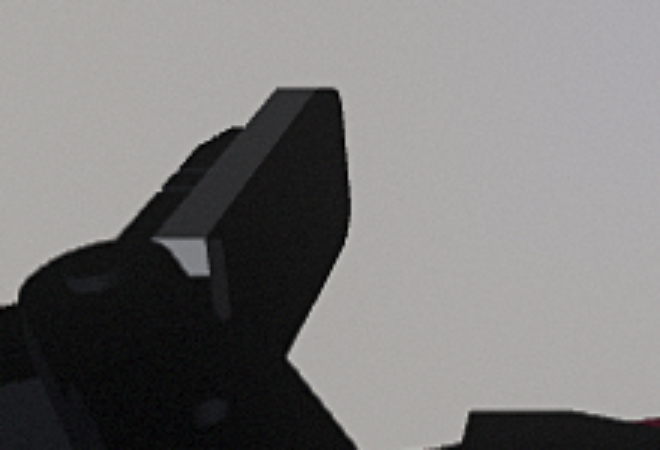

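Tips are at about z 53 with TCP z 33, which suits pushing. Next I lift and cross to the -y side.

```bash
python3 -c "
from h import *
goal(-128,-118,33,0)"
```

```text
turn [ 0.0001 -0.     -0.0004] shift [-201.4  -19.9    0.4]
```

Call:
apply_moves(
  steps=[
    [0,0,0,0,0,-35,0],
    [0,0,0,-30,-5,-55,0],
    [0,0,0,-70,-10,-55,0],
    [0,0,0,-110,-15,-55,0],
    [0,0,0,-150,-20,-55,0],
    [0,0,0,-185,-20,-55,0],
    [0,0,0,-201,-20,-50,0],
    [0,0,0,-201,-20,-25,0],
    [0,0,0,-201,-20,-5,0],
    [0,0,0,-201,-20,0,0],
  ],
)

```text
time_s: 11.97
tcp_pos: [0.6753, -0.1596, 0.0283]
tool_rot: [-0.507, -3.093, -0.002]
contact_force: [4.1, -1.4, -1.6]
opening: 0.998
grip_force: 2.0
```

```bash
python3 -c "
from h import *
where();goal(-128,-71,33,0)"
```

```text
t 11.9667 case [-128.3 -115.5   28.3] ydir -0.04 z [ 0.     0.008 -1.   ] F [-0.  -4.4 -1.6] open 0.998 j [-0.31  0.51  1.24  0.    1.4  -1.56]
turn [ 0.     -0.0076 -0.0006] shift [44.5  0.2 -4.4]
```

Call:
apply_moves(
  steps=[
    [0,0,0,0,0,0,0],
    [0,0,0,0,0,0,0],
    [0,0,0,0,0,0,0],
    [0,0,0,0,0,0,0],
    [0,0,0,0,0,0,0],
    [0,0,0,0,0,0,0],
    [0,0,0,0,0,0,0],
    [0,0,0,0,0,0,0],
    [0,0,0,0,0,0,0],
    [0,0,0,0,0,0,0],
  ],
)

```text
time_s: 12.8
tcp_pos: [0.6773, -0.1601, 0.0334]
tool_rot: [-0.508, -3.1, -0.0]
contact_force: [0.5, 0.4, -0.1]
opening: 1.0
grip_force: 0.0
```

```bash
python3 -c "
from h import *
where();goal(-128,-71,34,0)"
```

```text
t 12.8 case [-128.1 -117.6   33.4] ydir -0.02 z [ 0.  0. -1.] F [ 0.5 -0.3 -0.1] open 1.0 j [-0.31  0.51  1.23  0.    1.4  -1.56]
turn [ 0.0001 -0.0002 -0.0004] shift [46.6  0.1 -0.6]
```

Call:
apply_moves(
  steps=[
    [0,0,0,3,0,-0.5,0],
    [0,0,0,6,0,-0.5,0],
    [0,0,0,9,0,-0.5,0],
    [0,0,0,12,0,-0.5,0],
    [0,0,0,15,0,-0.5,0],
    [0,0,0,18,0,-0.5,0],
    [0,0,0,21,0,-0.5,0],
    [0,0,0,24,0,-0.5,0],
    [0,0,0,27,0,-0.5,0],
    [0,0,0,30,0,-0.5,0],
  ],
)

```text
time_s: 13.63
tcp_pos: [0.6488, -0.1508, 0.0341]
tool_rot: [0.508, 3.1, -0.001]
contact_force: [0.6, -0.8, 1.1]
opening: 1.002
grip_force: 0.6
```

Call:
apply_moves(
  steps=[
    [0,0,0,2,0,0,0],
    [0,0,0,4,0,0,0],
    [0,0,0,6,0,0,0],
    [0,0,0,8,0,0,0],
    [0,0,0,10,0,0,0],
    [0,0,0,12,0,0,0],
    [0,0,0,14,0,0,0],
    [0,0,0,16,0,0,0],
    [0,0,0,16.5,0,0,0],
    [0,0,0,16.5,0,0,0],
  ],
)

```text
time_s: 14.47
tcp_pos: [0.6331, -0.1452, 0.034]
tool_rot: [-0.508, -3.1, -0.0]
contact_force: [-0.4, -0.5, 0.4]
opening: 0.999
grip_force: 0.6
```

```bash
python3 -c "
from h import *
where()"
```

```text
t 14.4667 case [-128.   -70.9   34. ] ydir -0.02 z [ 0.  0. -1.] F [-0.6  0.2  0.4] open 0.999 j [-0.31  0.41  1.37  0.    1.37 -1.56]
```

Back off, rise, and move clear to look from above.

Call:
apply_moves(
  steps=[
    [0,0,0,-10,0,0,0],
    [0,0,0,-20,0,-10,0],
    [0,0,0,-25,0,-50,0],
    [0,0,0,-25,-20,-90,0],
    [0,0,0,-25,-60,-120,0],
    [0,0,0,-25,-100,-130,0],
    [0,0,0,-25,-140,-130,0],
    [0,0,0,-25,-140,-130,0],
    [0,0,0,-25,-140,-130,0],
    [0,0,0,-25,-140,-130,0],
  ],
)

```text
time_s: 15.3
tcp_pos: [0.6117, -0.2857, 0.1629]
tool_rot: [-0.509, -3.098, -0.003]
contact_force: [-0.0, -0.3, -0.9]
opening: 1.001
grip_force: 0.0
```

```bash
cat >> h.py <<'E'
def cover(f,b,z=.062):
    u0,v0,u1,v1=b; h=cv2.cvtColor(f["image"],cv2.COLOR_BGR2HSV)[v0:v1,u0:u1]
    v,u=np.nonzero((h[...,1]>110)&(h[...,0]>160)); w=onz(f,u+u0,v+v0,z)
    c=Rc.inv().apply(w-O)[:,:2]*1000; r=cv2.minAreaRect(c.astype(np.float32)); print(np.round(r[0],1),np.round(r[1],1),round(r[2],1),len(u))
E
python3 - <<'E'
from h import *
where()
f=grab("top"); cover(f,(240,180,370,265))
g=grab("scene"); cover(g,(255,185,370,290)); cv2.imwrite("pics/s1.png",cv2.resize(g["image"][140:320,220:440],None,fx=3,fy=3))
goal(-225,0,90,90);goal(-225,0,90,-90)
E
```

```text
t 15.3 case [-268.   -95.4  162.9] ydir -0.09 z [ 0.002  0.002 -1.   ] F [-0.3 -0.  -0.9] open 1.001 j [-0.52  0.39  1.13  0.    1.62 -1.77]
[-57.9  16. ] [248.7 153.1] 10.2 1847
[-65.3  -4.3] [226.5 126.7] 4.4 1305
turn [ 2.9000e-03 -7.0000e-04 -1.5696e+00] shift [95.3 41.4 73. ]
turn [-7.000e-04 -2.900e-03  1.572e+00] shift [95.3 41.4 73. ]
```

View pics/s1.png

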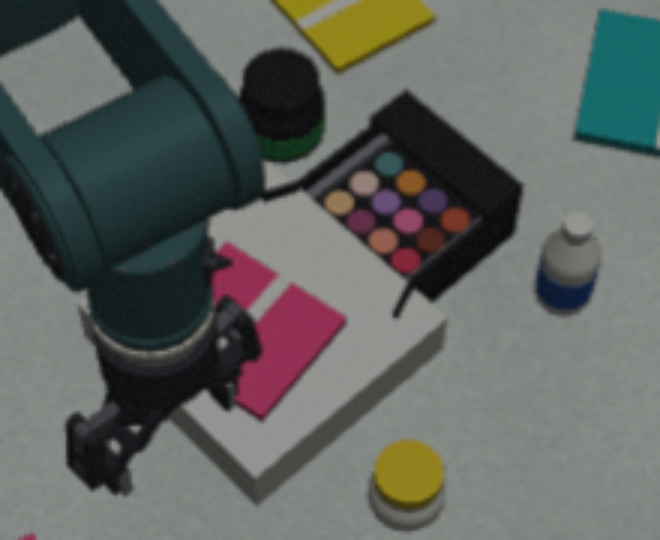

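The cover now looks square to the shelf in the scene view, with visible corners at crop (345,320), (262,417) and (222,243).

```bash
python3 - <<'E'
from h import *
g=pickle.load(open("scene.pkl","rb"))
for p in ((345,320),(262,417),(222,243)):
    print((Rc.inv().apply(onz(g,p[0]/3+219.7,p[1]/3+139.7,.062)-O)*1000).round(1))
print("shelf"); 
for p in ((445,320),(257,472)):
    print((Rc.inv().apply(onz(g,p[0]/3+219.7,p[1]/3+139.7,.05)-O)*1000).round(1))
E
```

```text
[-64.7 -58.7  62. ]
[-169.5  -77.1   62. ]
[-86.4  60.5  62. ]
shelf
[  -2.3 -107.8   50. ]
[-199.6 -104.    50. ]
```

The yaw is still about 10°: the rear finger passed just behind the corner. I repeat the side push shifted 16 mm forward so both pads bear.

```bash
python3 -c "
from h import *
goal(-112,-100,33.5,0)"
```

```text
turn [ 0.0014 -0.0023  0.0012] shift [ -4.9 154.2 129.4]
```

Call:
apply_moves(
  steps=[
    [0,0,0,-10,40,0,0],
    [0,0,0,-10,80,0,0],
    [0,0,0,-5,120,20,0],
    [0,0,0,-5,154,50,0],
    [0,0,0,-5,154,80,0],
    [0,0,0,-5,154,105,0],
    [0,0,0,-5,154,120,0],
    [0,0,0,-5,154,126,0],
    [0,0,0,-5,154,127,0],
    [0,0,0,-5,154,127,0],
  ],
)

```text
time_s: 16.23
tcp_pos: [0.6665, -0.1406, 0.0372]
tool_rot: [0.506, 3.1, 0.0]
contact_force: [-0.1, 0.0, 0.5]
opening: 1.001
grip_force: 0.0
```

```bash
python3 -c "
from h import *
where();goal(-112,-70,33.5,0)"
```

```text
t 16.2333 case [-113.1 -101.2   37.2] ydir 0.05 z [ 0. -0. -1.] F [-0.   0.1  0.5] open 1.001 j [-0.29  0.47  1.27  0.    1.4  -1.54]
turn [0.0003 0.0001 0.0009] shift [31.2  1.1  3.7]
```

Call:
apply_moves(
  steps=[
    [0,0,0,3,1,3,0],
    [0,0,0,6,1,3.5,0],
    [0,0,0,9,1,3.5,0],
    [0,0,0,12,1,3.5,0],
    [0,0,0,15,1,3.5,0],
    [0,0,0,18,1,3.5,0],
    [0,0,0,22,1,3.5,0],
    [0,0,0,26,1,3.5,0],
    [0,0,0,29,1,3.5,0],
    [0,0,0,32,1,3.5,0],
  ],
)

```text
time_s: 17.07
tcp_pos: [0.6361, -0.1305, 0.0338]
tool_rot: [0.508, 3.099, -0.0]
contact_force: [1.6, -0.7, 0.3]
opening: 0.999
grip_force: 0.7
```

```bash
python3 -c "
from h import *
where()"
```

```text
t 17.0667 case [-113.2  -69.1   33.8] ydir -0.02 z [-0.    -0.001 -1.   ] F [-0.2 -1.7  0.3] open 0.999 j [-0.29  0.41  1.37 -0.    1.36 -1.54]
```

Call:
apply_moves(
  steps=[
    [0,0,0,0,0,0,0],
    [0,0,0,0,0,0,0],
    [0,0,0,-10,0,-5,0],
    [0,0,0,-20,-10,-40,0],
    [0,0,0,-40,-40,-80,0],
    [0,0,0,-60,-80,-100,0],
    [0,0,0,-70,-120,-100,0],
    [0,0,0,-70,-160,-100,0],
    [0,0,0,-70,-180,-100,0],
    [0,0,0,-70,-180,-100,0],
  ],
)

```text
time_s: 17.9
tcp_pos: [0.6422, -0.3308, 0.1328]
tool_rot: [-0.52, -3.097, 0.005]
contact_force: [-0.1, 0.0, 0.0]
opening: 1.001
grip_force: 0.0
```

```bash
python3 - <<'E'
from h import *
where()
f=grab("top"); g=grab("scene"); cv2.imwrite("pics/s2.png",np.hstack([cv2.resize(f["image"][170:290,240:375],(400,356)),cv2.resize(g["image"][180:310,235:381],(400,356))]))
E
```

```text
t 17.9 case [-301.1 -138.7  132.8] ydir -0.49 z [-0.004  0.001 -1.   ] F [-0.   0.1  0. ] open 1.001 j [-0.55  0.51  1.03 -0.    1.61 -1.79]
```

View pics/s2.png

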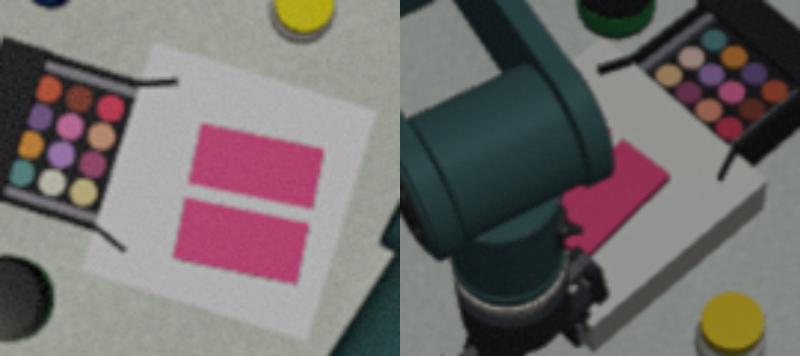

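Left (top view): the cover is fully visible and now much squarer, with corners at (203,124), (324,150), (297,284) and (174,257). I measure it next and plan the +x push.

```bash
python3 - <<'E'
from h import *
f=grab("top"); cover(f,(290,205,355,270))
goal(-210,0,90,90)
E
```

```text
[-120.8    6.9] [107.6 118. ] 5.3 1688
turn [ 0.0026  0.     -1.5721] shift [138.7  82.7  42.9]
```

Call:
apply_moves(
  steps=[
    [0,0,0.12,0,0,0,0],
    [0,0,0.24,0,0,0,0],
    [0,0,0.36,0,0,0,0],
    [0,0,0.48,0,0,0,0],
    [0,0,0.6,0,0,0,0],
    [0,0,0.72,20,10,0,0],
    [0,0,0.84,40,20,0,0],
    [0,0,0.96,60,30,0,0],
    [0,0,1.08,80,40,0,0],
    [0,0,1.2,100,50,0,0],
  ],
)

```text
time_s: 18.88
tcp_pos: [0.5659, -0.2408, 0.1331]
tool_rot: [-2.172, -2.268, -0.001]
contact_force: [-1.1, -0.6, 0.1]
opening: 1.0
grip_force: 0.0
```

```bash
python3 -c "
from h import *
where();goal(-206,0,36,-90)"
```

```text
t 18.8833 case [-240.2  -37.7  133.1] ydir -68.95 z [ 0.001  0.001 -1.   ] F [-0.9  0.8  0.1] open 1.0 j [-0.5   0.27  1.35  0.    1.53 -0.54]
turn [-0.0007 -0.0013  0.3674] shift [ 45.3 -22.8  97.1]
```

Call:
apply_moves(
  steps=[
    [0,0,0.12,10,-10,0,0],
    [0,0,0.24,30,-20,10,0],
    [0,0,0.367,45,-23,30,0],
    [0,0,0.367,45,-23,50,0],
    [0,0,0.367,45,-23,70,0],
    [0,0,0.367,45,-23,82,0],
    [0,0,0.367,45,-23,90,0],
    [0,0,0.367,45,-23,95,0],
    [0,0,0.367,45,-23,97,0],
    [0,0,0.367,45,-23,97,0],
  ],
)

```text
time_s: 19.72
tcp_pos: [0.5416, -0.2002, 0.0367]
tool_rot: [2.547, 1.838, 0.001]
contact_force: [0.6, 0.3, -0.3]
opening: 1.001
grip_force: 0.0
```

```bash
python3 -c "
from h import *
where();goal(-100,0,33.5,-90)"
```

```text
t 19.7167 case [-209.3   -1.7   36.7] ydir -89.79 z [ 0. -0. -1.] F [ 0.5 -0.5 -0.3] open 1.001 j [-0.45  0.26  1.56  0.    1.32 -0.13]
turn [ 0.0005 -0.0001  0.0036] shift [109.3  -1.3   3.2]
```

Call:
apply_moves(
  steps=[
    [0,0,0.003,5,0,2,0],
    [0,0,0.003,10,0,3,0],
    [0,0,0.003,16,0,3,0],
    [0,0,0.003,22,0,3,0],
    [0,0,0.003,28,0,3,0],
    [0,0,0.003,34,0,3,0],
    [0,0,0.003,40,0,3,0],
    [0,0,0.003,46,0,3,0],
    [0,0,0.003,52,0,3,0],
    [0,0,0.003,58,0,3,0],
  ],
)

```text
time_s: 20.55
tcp_pos: [0.5599, -0.1448, 0.0337]
tool_rot: [2.55, 1.834, 0.0]
contact_force: [-0.2, -2.4, 1.4]
opening: 0.999
grip_force: 1.1
```

```bash
python3 - <<'E'
from h import *
where()
for n in ("top","wrist"):
    f=grab(n); im=f["image"]
    a=(im[170:290,240:375] if n=="top" else im); a=cv2.resize(a,(400,356) if n=="top" else (400,300)); 
    if n=="top": A=a
cv2.imwrite("pics/s3.png",np.hstack([A,cv2.copyMakeBorder(a,0,56,0,0,cv2.BORDER_CONSTANT)]))
E
```

```text
t 20.55 case [-151.    -1.4   33.7] ydir -89.98 z [-0.    -0.001 -1.   ] F [-2.4 -0.6  1.4] open 0.999 j [-0.35  0.26  1.56 -0.    1.32 -0.03]
```

View pics/s3.png

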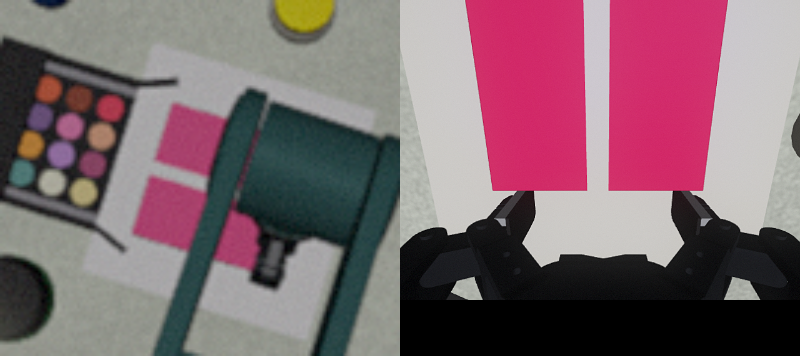

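The wrist view shows the cover square, with both fingertips on its near edge (row 190) and the stripe central within about 2 mm. I push on.

Call:
apply_moves(
  steps=[
    [0,0,0,5,0,0,0],
    [0,0,0,10,0,0,0],
    [0,0,0,15,0,0,0],
    [0,0,0,20,0,0,0],
    [0,0,0,25,0,0,0],
    [0,0,0,30,0,0,0],
    [0,0,0,35,0,0,0],
    [0,0,0,40,0,0,0],
    [0,0,0,45,0,0,0],
    [0,0,0,50,0,0,0],
  ],
)

```text
time_s: 21.48
tcp_pos: [0.5757, -0.0972, 0.0333]
tool_rot: [2.551, 1.834, 0.0]
contact_force: [1.0, -2.4, -1.0]
opening: 1.0
grip_force: 0.7
```

Call:
apply_moves(
  steps=[
    [0,0,0,5,0,0,0],
    [0,0,0,10,0,0,0],
    [0,0,0,15,0,0,0],
    [0,0,0,20,0,0,0],
    [0,0,0,25,0,0,0],
    [0,0,0,30,0,0,0],
    [0,0,0,35,0,0,0],
    [0,0,0,40,0,0,0],
    [0,0,0,45,0,0,0],
    [0,0,0,50,0,0,0],
  ],
)

```text
time_s: 22.32
tcp_pos: [0.5916, -0.05, 0.0337]
tool_rot: [2.55, 1.834, 0.0]
contact_force: [-0.2, -1.6, 1.6]
opening: 0.997
grip_force: 1.1
```

```bash
cat >> h.py <<'E'
def wedge():
    """cover near-edge and outline from the wrist depth, case mm"""
    f=grab("wrist"); h=cv2.cvtColor(f["image"],cv2.COLOR_BGR2HSV); m=((h[...,1]>120)&(h[...,0]>160)).astype(np.uint8)
    n,l,st,_=cv2.connectedComponentsWithStats(m); v,u=np.nonzero(np.isin(l,[i for i in range(1,n) if st[i,4]>3000]))
    p=Rc.inv().apply(bydepth(f,u,v)-O)*1000
    A=np.c_[p[:,:2],np.ones(len(p))]; k=np.linalg.lstsq(A,p[:,2],rcond=None)[0]
    print("cover x",np.percentile(p[:,0],[.3,99.7]).round(1),"y",np.percentile(p[:,1],[.3,99.7]).round(1),"plane z at x=0,55,110 ->",[round(k[0]*x+k[2],1) for x in (0,55,110)],"slopes",k[:2].round(4),"n",len(u))
    for a,b in ((-60,-35),(-30,-8),(8,30),(35,60)):
        q=p[(p[:,1]>a)&(p[:,1]<b)]; print(" near edge y",a,b,round(np.percentile(q[:,0],.5),1),end="")
    print()
    return f
E
python3 -c "
from h import *
where(); wedge()"
```

```text
t 22.3167 case [-51.1  -1.3  33.7] ydir -89.98 z [-0.    -0.001 -1.   ] F [-1.6 -0.3  1.6] open 0.997 j [-0.18  0.29  1.52 -0.    1.33  0.14]
cover x [-38.8  55.4] y [-63.1  60.7] plane z at x=0,55,110 -> [np.float64(60.5), np.float64(60.0), np.float64(59.5)] slopes [-0.0092  0.0029] n 105352
 near edge y -60 -35 -38.6 near edge y -30 -8 -38.3 near edge y 8 30 -38.4 near edge y 35 60 -38.5
```

Call:
apply_moves(
  steps=[
    [0,0,0,3,0,0,0],
    [0,0,0,6,0,0,0],
    [0,0,0,9,0,0,0],
    [0,0,0,12,0,0,0],
    [0,0,0,15,0,0,0],
    [0,0,0,18,0,0,0],
    [0,0,0,21,0,0,0],
    [0,0,0,24,0,0,0],
    [0,0,0,27,0,0,0],
    [0,0,0,27,0,0,0],
  ],
)

```text
time_s: 23.2
tcp_pos: [0.6002, -0.024, 0.0335]
tool_rot: [-2.55, -1.834, -0.001]
contact_force: [-0.6, 0.0, -0.3]
opening: 0.995
grip_force: 0.0
```

```bash
python3 -c "
from h import *
where(); wedge()"
```

```text
t 23.2 case [-23.6  -1.1  33.5] ydir -89.95 z [ 0.001 -0.    -1.   ] F [-0.2  0.5 -0.3] open 0.995 j [-0.13  0.31  1.5   0.    1.33  0.19]
cover x [-11.  84.] y [-63.2  60.8] plane z at x=0,55,110 -> [np.float64(60.5), np.float64(57.7), np.float64(54.9)] slopes [-0.0511  0.0046] n 105101
 near edge y -60 -35 -10.8 near edge y -30 -8 -10.6 near edge y 8 30 -10.6 near edge y 35 60 -10.8
```

Call:
apply_moves(
  steps=[
    [0,0,0,1.5,0,0,0],
    [0,0,0,3,0,0,0],
    [0,0,0,4.5,0,0,0],
    [0,0,0,6,0,0,0],
    [0,0,0,7,0,0,0],
    [0,0,0,8,0,0,0],
    [0,0,0,9,0,0,0],
    [0,0,0,10,0,0,0],
    [0,0,0,10,0,0,0],
    [0,0,0,10,0,0,0],
  ],
)

```text
time_s: 24.08
tcp_pos: [0.6032, -0.015, 0.0335]
tool_rot: [-2.55, -1.834, -0.001]
contact_force: [0.4, -0.8, -0.3]
opening: 0.998
grip_force: 0.1
```

```bash
python3 -c "
from h import *
where(); wedge()"
```

```text
t 24.0833 case [-14.2  -1.1  33.5] ydir -89.97 z [ 0.001 -0.    -1.   ] F [-0.6 -0.6 -0.3] open 0.998 j [-0.12  0.31  1.5   0.    1.33  0.2 ]
cover x [-1.7 86.1] y [-63.1  60.7] plane z at x=0,55,110 -> [np.float64(59.8), np.float64(58.3), np.float64(56.9)] slopes [-0.0269  0.0045] n 97158
 near edge y -60 -35 -1.4 near edge y -30 -8 -1.4 near edge y 8 30 -1.4 near edge y 35 60 -1.5
```

Call:
apply_moves(
  steps=[
    [0,0,0,0.5,0,0,0],
    [0,0,0,1,0,0,0],
    [0,0,0,1.5,0,0,0],
    [0,0,0,2,0,0,0],
    [0,0,0,2.5,0,0,0],
    [0,0,0,3,0,0,0],
    [0,0,0,3,0,0,0],
    [0,0,0,3,0,0,0],
    [0,0,0,3,0,0,0],
    [0,0,0,3,0,0,0],
  ],
)

```text
time_s: 24.97
tcp_pos: [0.6041, -0.0126, 0.0334]
tool_rot: [2.551, 1.834, -0.0]
contact_force: [-1.4, -4.3, 0.9]
opening: 1.002
grip_force: 2.2
```

```bash
python3 -c "
from h import *
where(); wedge()"
```

```text
t 24.9667 case [-11.6  -1.1  33.4] ydir -89.98 z [-0.  0. -1.] F [-4.5 -0.   0.9] open 1.002 j [-0.11  0.32  1.49 -0.    1.33  0.21]
cover x [ 0.8 85.9] y [-63.1  60.7] plane z at x=0,55,110 -> [np.float64(59.7), np.float64(58.3), np.float64(56.9)] slopes [-0.0255  0.0051] n 93176
 near edge y -60 -35 0.8 near edge y -30 -8 1.1 near edge y 8 30 1.1 near edge y 35 60 1.0
```

Call:
apply_moves(
  steps=[
    [0,0,0,0.5,0,0,0],
    [0,0,0,1,0,0,0],
    [0,0,0,1.5,0,0,0],
    [0,0,0,2,0,0,0],
    [0,0,0,2.5,0,0,0],
    [0,0,0,2.5,0,0,0],
    [0,0,0,2.5,0,0,0],
    [0,0,0,2.5,0,0,0],
    [0,0,0,2.5,0,0,0],
    [0,0,0,2.5,0,0,0],
  ],
)

```text
time_s: 25.85
tcp_pos: [0.6049, -0.0101, 0.0334]
tool_rot: [-2.551, -1.834, 0.0]
contact_force: [-1.4, -4.5, -0.9]
opening: 1.002
grip_force: 2.5
```

```bash
python3 -c "
from h import *
where(); wedge()"
```

```text
t 25.85 case [-9.  -1.1 33.4] ydir -89.98 z [-0.  0. -1.] F [-4.7 -0.1 -0.9] open 1.002 j [-0.11  0.32  1.49 -0.    1.33  0.21]
cover x [ 3.3 85.8] y [-63.1  60.7] plane z at x=0,55,110 -> [np.float64(59.7), np.float64(58.4), np.float64(57.2)] slopes [-0.0221  0.0049] n 89216
 near edge y -60 -35 3.3 near edge y -30 -8 3.6 near edge y 8 30 3.7 near edge y 35 60 3.5
```

The cover is past the step but hangs between bumper and fingers by friction. I drag the near edge down with the fingertips.

Call:
apply_moves(
  steps=[
    [0,0,0,0.5,0,0,0],
    [0,0,0,0.5,0,0.5,0],
    [0,0,0,0.5,0,1,0],
    [0,0,0,0.5,0,1.5,0],
    [0,0,0,0.5,0,2,0],
    [0,0,0,0.5,0,2.5,0],
    [0,0,0,0.5,0,3,0],
    [0,0,0,0.5,0,3,0],
    [0,0,0,0.5,0,3,0],
    [0,0,0,0.5,0,3,0],
  ],
)

```text
time_s: 26.73
tcp_pos: [0.6052, -0.0094, 0.0318]
tool_rot: [2.551, 1.834, 0.001]
contact_force: [-3.9, -3.7, 5.8]
opening: 1.001
grip_force: 5.8
```

```bash
python3 -c "
from h import *
where(); wedge()"
```

```text
t 26.7333 case [-8.3 -1.2 31.8] ydir -89.98 z [ 0. -0. -1.] F [-4.7  2.5  5.8] open 1.001 j [-0.11  0.32  1.49  0.    1.33  0.21]
cover x [ 4.1 85.9] y [-63.1  60.9] plane z at x=0,55,110 -> [np.float64(58.0), np.float64(57.6), np.float64(57.3)] slopes [-0.0067  0.0049] n 89437
 near edge y -60 -35 4.2 near edge y -30 -8 4.4 near edge y 8 30 4.4 near edge y 35 60 4.3
```

Call:
apply_moves(
  steps=[
    [0,0,0,-0.5,0,0,0],
    [0,0,0,-1,0,0,0],
    [0,0,0,-1.5,0,0,0],
    [0,0,0,-2,0,-0.5,0],
    [0,0,0,-3,0,-0.5,0],
    [0,0,0,-4,0,-0.5,0],
    [0,0,0,-5,0,-0.5,0],
    [0,0,0,-6,0,-0.5,0],
    [0,0,0,-7,0,-0.5,0],
    [0,0,0,-8,0,-0.5,0],
  ],
)

```text
time_s: 27.62
tcp_pos: [0.6036, -0.0164, 0.0319]
tool_rot: [2.55, 1.834, 0.005]
contact_force: [1.1, 2.7, 6.0]
opening: 1.0
grip_force: 2.6
```

```bash
python3 -c "
from h import *
where(); wedge()"
```

```text
t 27.6167 case [-15.4  -1.9  31.9] ydir -89.97 z [ 0.002 -0.002 -1.   ] F [ 2.9 -0.2  6. ] open 1.0 j [-0.12  0.32  1.5   0.    1.33  0.2 ]
cover x [ 3.9 86.3] y [-63.2  61. ] plane z at x=0,55,110 -> [np.float64(57.7), np.float64(57.4), np.float64(57.1)] slopes [-0.006   0.0048] n 94492
 near edge y -60 -35 3.8 near edge y -30 -8 4.1 near edge y 8 30 4.3 near edge y 35 60 4.3
```

Call:
apply_moves(
  steps=[
    [0,0,0,-1,0,-2,0],
    [0,0,0,-3,0,-5,0],
    [0,0,0,-3,0,-10,0],
    [0,0,0,-3,0,-20,0],
    [0,0,0,-10,0,-35,0],
    [0,0,0,-20,0,-50,0],
    [0,0,0,-30,0,-60,0],
    [0,0,0,-40,0,-70,0],
    [0,0,0,-40,0,-70,0.2],
    [0,0,0,-40,0,-70,0.4],
  ],
)

```text
time_s: 28.5
tcp_pos: [0.59, -0.0558, 0.1017]
tool_rot: [2.551, 1.832, 0.002]
contact_force: [1.3, -0.1, 0.1]
opening: 0.75
grip_force: 0.0
```

```bash
python3 - <<'E'
from h import *
where(); f=wedge()
# shelf plane and step in depth
for y in (-30,30,45):
    out=[]
    for x in np.arange(-12,16,2.):
        u,v=proj(f,O+Rc.apply(np.array([x,y,52])/1000)).round().astype(int)
        out.append((int(x),round(float((Rc.inv().apply(bydepth(f,u,v)-O)*1000)[2]),1),int(f["image"][v,u,1])))
    print(y,out)
g=grab("top"); cover(g,(240,180,300,265),.057); pickle.dump(f,open("w.pkl","wb"))
E
```

```text
t 28.5 case [-57.1  -1.6 101.7] ydir -90.06 z [ 0.001 -0.001 -1.   ] F [ 0.3 -1.3  0.1] open 0.75 j [-0.19  0.23  1.45  0.    1.45  0.14]
cover x [ 3.6 72.2] y [-63.  61.] plane z at x=0,55,110 -> [np.float64(61.1), np.float64(56.4), np.float64(51.7)] slopes [-0.0861  0.0027] n 35643
 near edge y -60 -35 3.6 near edge y -30 -8 3.6 near edge y 8 30 3.7 near edge y 35 60 3.7
-30 [(-12, 48.0, 175), (-10, 48.1, 176), (-8, 48.8, 180), (-6, 48.5, 177), (-4, 48.4, 176), (-2, 48.0, 177), (0, 48.6, 179), (2, 47.3, 180), (4, 57.8, 50), (6, 58.5, 55), (8, 58.0, 54), (10, 59.4, 48), (12, 57.3, 51), (14, 58.5, 51)]
30 [(-12, 49.7, 177), (-10, 48.1, 177), (-8, 48.1, 177), (-6, 47.8, 178), (-4, 47.9, 176), (-2, 48.0, 178), (0, 48.2, 176), (2, 47.3, 180), (4, 57.5, 48), (6, 56.7, 50), (8, 56.8, 52), (10, 58.4, 46), (12, 57.2, 49), (14, 58.0, 47)]
45 [(-12, 49.7, 180), (-10, 48.1, 178), (-8, 49.7, 178), (-6, 48.2, 179), (-4, 49.1, 179), (-2, 48.9, 179), (0, 48.5, 178), (2, 47.4, 178), (4, 58.2, 42), (6, 58.2, 44), (8, 58.8, 49), (10, 58.2, 46), (12, 59.3, 51), (14, 57.5, 49)]
[44.5 31.1] [177.9  84.5] 89.9 640
```

The near edge sits behind the step, still about 2–3 mm high. I close the fingers and press it down from above.

Call:
apply_moves(
  steps=[
    [0,0,0,10,0,-10,0.6],
    [0,0,0,30,0,-10,0.8],
    [0,0,0,50,0,-10,1],
    [0,0,0,70,0,-10,1],
    [0,0,0,77,0,-10,1],
    [0,0,0,77,0,-10,1],
    [0,0,0,77,0,-5,1],
    [0,0,0,77,0,0,1],
    [0,0,0,77,0,5,1],
    [0,0,0,77,0,8,1],
  ],
)

```text
time_s: 29.43
tcp_pos: [0.6134, 0.017, 0.0915]
tool_rot: [-2.551, -1.832, 0.003]
contact_force: [-0.2, 0.9, -1.0]
opening: -0.001
grip_force: 0.0
```

```bash
python3 - <<'E'
from h import *
where(); f=grab("wrist"); s=f["state"]; T=Rn.from_rotvec(s["tool_rot"])
v,u=np.mgrid[250:400:2,290:360:2]; q=(T.inv().apply((bydepth(f,u.ravel(),v.ravel())-s["tcp_pos"]))*1000)
k=(abs(q[:,0])<14)&(abs(q[:,1])<14); print(np.histogram(q[k,2],np.arange(-60,60,5)))
E
```

```text
t 29.4333 case [19.4 -0.6 91.5] ydir -90.05 z [-0.001  0.002 -1.   ] F [ 0.8  0.5 -1. ] open -0.001 j [-0.06  0.29  1.4  -0.    1.45  0.26]
(array([145, 259, 158, 196,  92,  96, 112, 100,  92,  81,  29,   0,   0,
         0,   0,   0,   0,   0, 526,  20,   0,   0,   0]), array([-60, -55, -50, -45, -40, -35, -30, -25, -20, -15, -10,  -5,   0,
         5,  10,  15,  20,  25,  30,  35,  40,  45,  50,  55]))
```

Call:
apply_moves(
  steps=[
    [0,0,0,0,0,6,1],
    [0,0,0,0,0,12,1],
    [0,0,0,0,0,18,1],
    [0,0,0,0,0,23,1],
    [0,0,0,0,0,27,1],
    [0,0,0,0,0,29,1],
    [0,0,0,0,0,30,1],
    [0,0,0,0,0,31,1],
    [0,0,0,0,0,32,1],
    [0,0,0,0,0,33,1],
  ],
)

```text
time_s: 30.32
tcp_pos: [0.6146, 0.0179, 0.0603]
tool_rot: [2.55, 1.834, 0.001]
contact_force: [-0.2, 0.0, 0.6]
opening: -0.0
grip_force: 0.0
```

Call:
apply_moves(
  steps=[
    [0,0,0,0,0,1,1],
    [0,0,0,0,0,1.5,1],
    [0,0,0,0,0,2,1],
    [0,0,0,0,0,2.5,1],
    [0,0,0,0,0,3,1],
    [0,0,0,0,0,3.5,1],
    [0,0,0,0,0,4,1],
    [0,0,0,0,0,4.5,1],
    [0,0,0,0,0,5,1],
    [0,0,0,0,0,5,1],
  ],
)

```text
time_s: 31.15
tcp_pos: [0.6142, 0.0179, 0.0548]
tool_rot: [-2.55, -1.834, 0.0]
contact_force: [-0.1, -0.1, 0.4]
opening: 0.002
grip_force: 0.0
```

Call:
apply_moves(
  steps=[
    [0,0,0,0,0,0.5,1],
    [0,0,0,0,0,1,1],
    [0,0,0,0,0,1.5,1],
    [0,0,0,0,0,2,1],
    [0,0,0,0,0,2.5,1],
    [0,0,0,0,0,3,1],
    [0,0,0,0,0,3,1],
    [0,0,0,0,0,3,1],
    [0,0,0,0,0,3,1],
    [0,0,0,0,0,3,1],
  ],
)

```text
time_s: 31.98
tcp_pos: [0.6144, 0.0179, 0.0521]
tool_rot: [2.55, 1.834, 0.0]
contact_force: [-0.9, -0.7, 1.1]
opening: 0.002
grip_force: 0.6
```

Call:
apply_moves(
  steps=[
    [0,0,0,0,0,0.5,1],
    [0,0,0,0,0,1,1],
    [0,0,0,0,0,1.5,1],
    [0,0,0,0,0,2,1],
    [0,0,0,0,0,2,1],
    [0,0,0,0,0,2,1],
    [0,0,0,0,0,2,1],
    [0,0,0,0,0,2,1],
    [0,0,0,0,0,2,1],
    [0,0,0,0,0,2,1],
  ],
)

```text
time_s: 32.82
tcp_pos: [0.6145, 0.0178, 0.052]
tool_rot: [2.55, 1.834, 0.001]
contact_force: [-3.8, -0.5, 8.6]
opening: 0.0
grip_force: 4.3
```

```bash
python3 -c "
from h import *
where(); wedge()"
```

```text
t 32.8167 case [20.5 -1.3 52. ] ydir -89.97 z [ 0.    -0.001 -1.   ] F [-1.7  3.5  8.6] open 0.0 j [-0.06  0.32  1.45 -0.    1.37  0.26]
cover x [ 4.1 89.2] y [-63.2  61. ] plane z at x=0,55,110 -> [np.float64(58.7), np.float64(58.0), np.float64(57.2)] slopes [-0.0135  0.0031] n 52592
 near edge y -60 -35 4.5 near edge y -30 -8 4.9 near edge y 8 30 4.6 near edge y 35 60 4.5
```

Call:
apply_moves(
  steps=[
    [0,0,0,0,0,0.5,1],
    [0,0,0,0,0,1,1],
    [0,0,0,0,0,1.5,1],
    [0,0,0,0,0,2,1],
    [0,0,0,0,0,2.5,1],
    [0,0,0,0,0,2.5,1],
    [0,0,0,0,0,2.5,1],
    [0,0,0,0,0,2.5,1],
    [0,0,0,0,0,2.5,1],
    [0,0,0,0,0,2.5,1],
  ],
)

```text
time_s: 33.7
tcp_pos: [0.6145, 0.0178, 0.0519]
tool_rot: [2.549, 1.833, 0.002]
contact_force: [-8.2, -0.3, 16.9]
opening: 0.002
grip_force: 8.6
```

```bash
python3 -c "
from h import *
where()"
```

```text
t 33.7 case [20.5 -1.3 51.9] ydir -89.97 z [ 0.    -0.002 -1.   ] F [-2.9  7.7 16.9] open 0.002 j [-0.06  0.32  1.45 -0.    1.37  0.26]
```

Call:
apply_moves(
  steps=[
    [0,0,0,0,0,-4,1],
    [0,0,0,0,0,-8,1],
    [0,0,0,10,0,-10,1],
    [0,0,0,20,0,-10,1],
    [0,0,0,30,0,-10,1],
    [0,0,0,30,0,-6,1],
    [0,0,0,30,0,-2,1],
    [0,0,0,30,0,0,1],
    [0,0,0,30,0,1,1],
    [0,0,0,30,0,2,1],
  ],
)

```text
time_s: 34.53
tcp_pos: [0.6247, 0.0484, 0.0518]
tool_rot: [-2.549, -1.836, -0.007]
contact_force: [-11.4, 4.3, 28.1]
opening: -0.002
grip_force: 14.2
```

```bash
python3 -c "
from h import *
where()"
```

```text
t 34.5333 case [52.8 -1.3 51.8] ydir -89.9 z [ 0.004 -0.002 -1.   ] F [ 0.4 12.1 28.1] open -0.002 j [-0.01  0.34  1.42  0.    1.38  0.31]
```

Contact is at the same height at x = 20 and x = 53, so the cover lies flat. I lift straight up, back away, and check with the cameras.

Call:
apply_moves(
  steps=[
    [0,0,0,0,0,-5,1],
    [0,0,0,0,0,-15,1],
    [0,0,0,0,0,-30,1],
    [0,0,0,-20,0,-55,1],
    [0,0,0,-50,0,-80,1],
    [0,0,0,-85,0,-100,1],
    [0,0,0,-120,0,-110,1],
    [0,0,0,-120,0,-110,1],
    [0,0,0,-120,0,-110,1],
    [0,0,0,-120,0,-110,1],
  ],
)

```text
time_s: 35.37
tcp_pos: [0.5852, -0.0673, 0.1543]
tool_rot: [-2.55, -1.832, 0.001]
contact_force: [-0.5, 0.6, -0.4]
opening: -0.0
grip_force: 0.0
```

```bash
python3 - <<'E'
from h import *
where(); f=grab("wrist")
for y in (-40,-30,30,40):
    out=[]
    for x in np.arange(-30,80,4.):
        u,v=proj(f,O+Rc.apply(np.array([x,y,55])/1000)).round().astype(int)
        if 0<=v<478 and 0<=u<638:
            pp=[bydepth(f,u+i,v+j) for i in (-1,0,1) for j in (-1,0,1)]
            out.append((int(x),round(float((Rc.inv().apply(np.median(pp,0)-O)*1000)[2]),1)))
    print(y,out)
g=grab("scene")
cv2.imwrite("pics/fin.png",np.hstack([cv2.resize(f["image"],(400,300)),cv2.resize(g["image"][150:285,250:430],(400,300))]))
E
```

```text
t 35.3667 case [-69.5  -0.7 154.3] ydir -90.01 z [ 0.     0.002 -1.   ] F [ 0.4  0.7 -0.4] open -0.0 j [-0.21  0.2   1.39  0.    1.56  0.11]
-40 [(-30, 48.0), (-26, 48.3), (-22, 48.0), (-18, 48.2), (-14, 47.8), (-10, 47.7), (-6, 48.3), (-2, 48.0), (2, 48.2), (6, 55.6), (10, 55.3), (14, 54.8), (18, 54.4), (22, 54.7), (26, 54.9), (30, 55.1), (34, 54.8), (38, 55.1), (42, 55.2), (46, 55.2), (50, 55.1), (54, 54.9), (58, 55.1), (62, 55.3), (66, 54.7), (70, 55.1), (74, 55.3)]
-30 [(-30, 47.9), (-26, 47.9), (-22, 48.4), (-18, 48.6), (-14, 48.3), (-10, 48.0), (-6, 48.7), (-2, 47.7), (2, 49.0), (6, 55.2), (10, 55.3), (14, 55.8), (18, 55.0), (22, 55.0), (26, 54.8), (30, 55.4), (34, 55.1), (38, 55.2), (42, 55.1), (46, 55.4), (50, 55.0), (54, 54.5), (58, 54.8), (62, 55.6), (66, 55.2), (70, 55.7), (74, 55.0)]
30 [(-30, 47.6), (-26, 47.8), (-22, 47.9), (-18, 47.8), (-14, 47.6), (-10, 48.2), (-6, 48.2), (-2, 47.7), (2, 49.0), (6, 55.4), (10, 54.7), (14, 55.4), (18, 55.2), (22, 54.7), (26, 54.8), (30, 55.1), (34, 55.2), (38, 55.1), (42, 55.1), (46, 55.0), (50, 55.0), (54, 55.0), (58, 55.1), (62, 55.0), (66, 55.1), (70, 54.6), (74, 55.5)]
40 [(-30, 48.0), (-26, 48.3), (-22, 48.8), (-18, 48.3), (-14, 48.7), (-10, 48.0), (-6, 48.0), (-2, 47.9), (2, 48.6), (6, 55.3), (10, 54.9), (14, 54.8), (18, 54.7), (22, 54.6), (26, 54.9), (30, 54.9), (34, 55.2), (38, 55.3), (42, 55.0), (46, 55.4), (50, 54.4), (54, 55.1), (58, 55.0), (62, 55.1), (66, 55.3), (70, 55.0), (74, 55.2)]
```

View pics/fin.png

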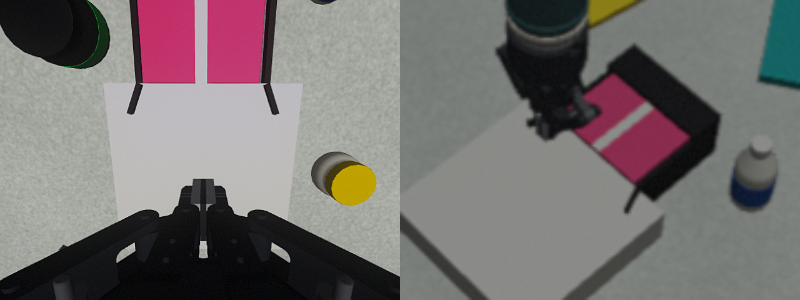

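The cover is flat and 7.0 mm above the shelf, exactly the closed height. Its near edge sits against the step (wrist row 83) between the cheeks, and the robot is clear of everything. I hand in.

```bash
python3 -c "
from cell import env
print(env.close_job())"
```

```text
the job is handed in; nothing more can be done
None
```

The job is handed in with the pink cover closed: it lies flat on its ledges, near edge behind the step and held by the bumper, with the arm clear and the jars and bottle not touched; the hand-in returned no verdict.

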